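# Seat a keyed spindle in the released pulley and hold it home

## Robot

A 6-joint arm with a two-finger parallel gripper is mounted at the origin on the work surface. World frame = base frame: x ahead of the robot, y to its left, z up, the work surface at z = 0. Lengths are in m, angles in rad, forces in N, time in s.
With the tool pointing down it reaches from about 0.35 to 0.875 m from the base axis. Payload 4.2 kg.
Tool frame: the origin (TCP) lies on the centre line of the jaws, within the pads' length; the fingertips stand 8 mm ahead of it and the grasp point (between the pads) lies 11 mm behind it (manip.nose_length is the distance from the TCP to the fingertips, in m); z points along the fingers, y is the line along which they close (so a half turn about z gives the same grasp; the last joint's range is limited). The gripper opens to 87 mm and grips with 3 to 60 N. Pads are 19 mm wide; open, the fingers measure 117 mm over their backs; the gripper's body (75 mm by 190 mm) begins 51 mm behind the grasp point.
Start: joints at [1.363, 0.385, 0.008, 0, -1.194, -0.259], TCP at [0.281, 0.558, 0.231] pointing down, gripper open.
Joint ranges: [-3.14, 3.14], [-1.21, 2.06], [-1.07, 1.41], [-3.16, 2.05], [-2.99, -0.16], [-3.1, 3.1]. Speed limits (rad/s): [2.79, 2.79, 3.14, 3.14, 3.14, 3.14].

## Interface

Orientations are given as [roll, pitch, yaw] about the fixed x, y, z axes, in that order (R = Rz(yaw) Ry(pitch) Rx(roll)).
In Python, from cell import manip gives the robot as it stands.
- The arm moves only by the shell command python3 -m jog 'ROWS'. ROWS is JSON, a list of rows, each a list of 3 entries, a list of its own where there are three numbers: the shift along the tool's x, y, z scaled (see below), then the turn about the tool's z scaled (see below), then the opening, from -1 (shut) to 1 (fully open). A call has exactly 10 rows; each row shifts and turns the commanded pose from where the row before left it, along the tool's axes as they then stand; what a row does not reach is not made up. The controller multiplies each number of a shift by 500 mm and each number of a turn by pi/4 rad. A row lasts 1/12 s, in which the tool goes at most 41.7 mm and 7.16 degrees, less where a joint would pass 70% of its speed; a pose out of reach is approached as far as the arm can. A call with a number of a shift or a turn outside -1 to 1 is refused whole. A call with a gripper value outside its range is refused whole. The fingers move at their own pace and stop on an object; the grip force is fixed at half the most. Time passes only in rows, so rows that do not move let the fingers close, or fill a call up. It gives the time, the measured TCP pose, the force, the opening and the grip force at its end, in the units of the state.
- manip.observe(): the state, without advancing time (a new reading comes with each control period).
- manip.read_camera(name): name is "scene" or "top" or "wrist"; returns a dict with "pixels" (384x512x3 uint8, blue, green, red), "range_z" (384x512 float32, m along the optical axis (not along the pixel's ray), 0 where there is no reading), "intrinsics" (3x3 intrinsics, pixels), "R" (3x3) and "t" (3): a world point X has camera coordinates R X + t. Camera axes: x right, y down, z forward; pixel columns grow to the right and rows downward; lengths in m; the calibration is good to about 2 mm. A picture is of the moment at which its call begins.
- manip.hand_in(): hands the job in; it is judged then, once.
Trained networks look in a picture, given as the dict that the camera call returned (one of the last four; its "shot" number tells which), for a name from the list of things; names that differ only in an ending like _2 or _b are one class to them, and where a whole thing is asked for, a point or a joint stands for the part that bears it (a point fixed in the world has none). Each returns a list of dicts, best first, with "conf" (0 to 1); they miss things now and then, are a little off and sometimes report something else, mostly with a low value. They report only what shows in the picture. A call takes as long as a camera call. They do not tell look-alikes from the thing itself.
- manip.regions_of(query, picture): "pixels" (384x512 bool, what is visible of it) and "box" ([left, top, width, height] in pixels, round what is visible of it).
- manip.tip_of(query, picture): "location" ([column, row] in pixels: a listed point, or the origin of a listed thing).
The state is a dict: "time": time; "qpos": joint angles; "qd": joint speeds; "effort": joint torques, N m; "position": TCP position; "tcp_rot": TCP orientation; "contact_force": force on the tool from outside, world axes, zero at the start; "moment": the same for the moment, N m; "grip_width": opening from 0.0 (shut) to 1.0 (fully open); "gripper_force": force on a finger pad.
Only numpy, scipy, OpenCV 4.12 (cv2) and the standard library are available. Lean on these libraries where they do the work, as an engineer would, in place of code of your own. Each camera call takes 0.05 s, during which the arm holds its last target. There are 200 camera calls.

## Task

Take the keyed spindle out of the wooden block and push it into the hub of the pulley that carries the green ring, turning it until its key slips into the keyway, then push on against the spring until its collar sits flush on the hub. Never put it into the red-ringed pulley, and leave the wrench, jar and tin where they are. Finish while still gripping the spindle and pressing it fully home: do not let go.

Things in the scene. Friction and masses are not known exactly. Their poses are not given: they have to be found in the camera images.
- shaft: Loose steel spindle, 0.4 kg, 110 mm long, upright in the block. Origin: centre of its lower end; z up along it. 24 mm round from 0 to 54 mm (lowest 5 mm tapered to 18); brass key 8 mm wide, out to 17 mm from the axis on the +x side, from 24 to 54 mm. Collar 42 mm across, 54 to 60 mm, white mark over the key. Dark square head to grip, 22 mm across flats (facing x and y), 60 to 110 mm.
- shaft_tip (a point): Centre of the lower end of the spindle, the same point as its body's origin.
- block: Fixed wooden block 90 x 90 x 40 mm with a 26 mm hole, 22 mm deep, in its middle, in which the spindle stands loosely. Origin: centre of the underside.
- pulley_a: Fixed 120 mm aluminium V-belt pulley lying on a 130 mm round foot. Origin: centre of the underside, on the bench; z up. Steel hub, 50 mm across, in its middle, top face 70 mm up. Round bore 26 mm; keyway 10.5 mm wide, out to 18.5 mm from the axis, on the +x side, open at the top and full depth, marked by white paint on the hub. Both pulleys alike but for the rings.
- pulley_b: Fixed 120 mm aluminium V-belt pulley lying on a 130 mm round foot. Origin: centre of the underside, on the bench; z up. Steel hub, 50 mm across, in its middle, top face 70 mm up. Round bore 26 mm; keyway 10.5 mm wide, out to 18.5 mm from the axis, on the +x side, open at the top and full depth, marked by white paint on the hub. Both pulleys alike but for the rings.
- ring_green: Fixed green plastic ring, 84 mm outside, 58 mm inside, 6 mm thick, lying round the hub of the pulley that is to be used, coaxial with it, its underside 42 mm above the bench. Origin: centre of its underside.
- ring_red: Fixed red plastic ring of the same size round the hub of the other pulley, which must not be used. Origin: centre of its underside.
- plunger_a (a joint): Spring plunger, a brass disc at the bottom of the bore of pulley_a: travel down in m, 0 = up (its top 26 mm above the pulley's origin), 0.010 when the shaft is fully home; pushes up with about 4 N at 0, 14 N at 0.010.
- plunger_b (a joint): Spring plunger, a brass disc at the bottom of the bore of pulley_b: travel down in m, 0 = up (its top 26 mm above the pulley's origin), 0.010 when the shaft is fully home; pushes up with about 4 N at 0, 14 N at 0.010.
- wrench: Loose steel wrench, 160 mm long, lying on the bench; leave alone. Origin: underneath its middle.
- grease_jar: Loose amber jar with a red cap, 56 mm across, 60 mm high; leave alone. Origin: centre of its underside.
- tin: Loose open metal tin, 64 mm across, 70 mm high; leave alone. Origin: centre of its underside.
There are look-alikes about, which are no part of the job. Of the things that look like the shaft, the middle-sized one is meant.

How it is judged:
By the outcome, as a careful person would: the job done as asked, in the order asked, and still so for the second after the job is handed in, while the arm keeps its last pose, push and grip.
It also fails if it takes over 48 s, if anything falls off the work surface, if the arm or the gripper's body presses on something with over 40 N, if the wrist force passes 120 N, or if a joint passes its speed limit or range.

## Working session

There is one attempt and no reset: what is moved stays moved. The work goes in short steps, Python scripts to look and compute and a shell command to move; the robot and the scene stay as the last step left them, time stands still between calls to the robot, and variables do not carry over. Pictures are saved under pics/ and viewed, at most 10 in all, crops included, and the job is handed in when it is done.

```bash
mkdir -p pics; ls; python3 - <<'E'
from cell import manip
import cv2,numpy as np
print(manip.observe())
a=manip.read_camera("scene");b=manip.read_camera("top")
cv2.imwrite("pics/s.png",a["pixels"]);cv2.imwrite("pics/t.png",b["pixels"])
for n,p in(("scene",a),("top",b)):
  K=p["intrinsics"]
  for q in("shaft","block","pulley_a","ring_green","ring_red","wrench","grease_jar","tin"):
    for r in manip.regions_of(q,p):
      m=r["pixels"]&(p["range_z"]>0);v,u=np.nonzero(m)
      if len(u)<5: continue
      z=p["range_z"][v,u];c=np.c_[(u-K[0,2])/K[0,0]*z,(v-K[1,2])/K[1,1]*z,z]
      X=(c-p["t"])@p["R"]
      print(n,q,round(r["conf"],2),r["box"],np.percentile(X,2,axis=0).round(3),np.percentile(X,98,axis=0).round(3))
E
```

```text
pics
{'time': 0.0, 'qpos': array([ 1.36260222e+00,  3.85569931e-01,  6.65947428e-03, -5.23270603e-04,
       -1.19397712e+00, -2.58621083e-01]), 'qd': array([-0.00074591,  0.00025596,  0.00014876,  0.00056801,  0.00121644,
       -0.00027339]), 'effort': array([-6.81015479e-06, -3.90665960e+01,  1.87402046e+01,  4.21995655e+00,
        1.09787608e-02, -1.80196907e-04]), 'position': array([0.28098328, 0.55764208, 0.22946106]), 'tcp_rot': array([ 3.13944657e+00, -6.48573178e-05, -4.67008177e-01]), 'contact_force': array([-0.09359652,  0.22522831, -0.34754613]), 'moment': array([ 0.02648545,  0.0298534 , -0.01211855]), 'gripper_force': 0.0, 'grip_width': 0.9995044927755475}
scene shaft 0.95 [300.4, 260.4, 29.1, 45.7] [ 0.568  0.257 -0.001] [0.617 0.306 0.147]
scene shaft 0.59 [346.7, 236.9, 22.4, 31.3] [0.455 0.252 0.036] [0.491 0.288 0.128]
scene shaft 0.55 [385.2, 234.9, 17.2, 22.5] [0.369 0.271 0.001] [0.394 0.299 0.083]
scene block 0.75 [324.4, 239.0, 61.0, 54.0] [ 0.429  0.227 -0.   ] [0.518 0.316 0.041]
scene pulley_a 0.96 [198.1, 111.6, 48.7, 40.6] [ 0.483 -0.312 -0.003] [ 0.599 
[... 1163 characters left out ...]
]
top pulley_a 0.31 [173.7, 99.5, 36.9, 54.8] [0.674 0.151 0.002] [0.798 0.233 0.01 ]
top ring_green 0.59 [357.2, 184.8, 40.4, 35.9] [ 0.503 -0.303  0.035] [ 0.578 -0.223  0.069]
top ring_red 0.61 [225.3, 203.1, 35.6, 32.6] [0.456 0.009 0.03 ] [0.532 0.087 0.051]
top wrench 0.71 [171.5, 101.0, 39.7, 53.9] [ 0.674  0.144 -0.002] [0.808 0.236 0.01 ]
top wrench 0.19 [342.0, 177.7, 57.4, 53.1] [ 0.48  -0.315  0.007] [ 0.595 -0.203  0.072]
top grease_jar 0.66 [331.3, 114.0, 24.2, 26.8] [ 0.701 -0.228  0.001] [ 0.751 -0.167  0.063]
top tin 0.81 [250.5, 102.6, 31.1, 32.6] [ 0.713 -0.026  0.002] [0.771 0.03  0.071]
top tin 0.16 [359.4, 183.8, 36.0, 37.5] [ 0.501 -0.302  0.014] [ 0.579 -0.223  0.051]
```

```bash
python3 - <<'E'
import cv2
a=cv2.imread("pics/s.png");b=cv2.imread("pics/t.png")
c=cv2.resize(a[225:315,285:415],None,fx=3,fy=3,interpolation=2);d=cv2.resize(b[140:290,105:415],None,fx=2,fy=2,interpolation=2)
import numpy as np
o=np.zeros((590,780,3),np.uint8);o[:270,:390]=c;o[275:575,:620]=d
e=cv2.resize(a,(390,292)) ; o[:270,390:]=e[:270]
cv2.imwrite("pics/m.png",o)
E
```

```text
(no output)
```

View pics/m.png

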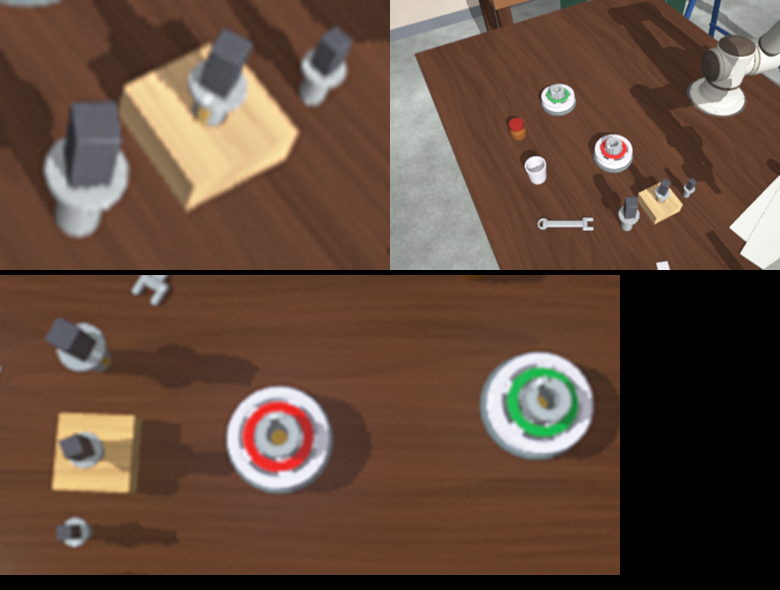

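Candidates for the shaft in the scene view are the large spindle (315,283), the one in the block (358,252) and the small one (393,246). Their measured heights are about 147, 110 and 83 mm. I choose the middle-sized one, which stands in the block with its top at 0.128, as it should. The green-ringed pulley is the far one, at (219,126), and the red one is at (298,196).

```bash
python3 -m jog '[[[0.067,0.0376,-0.0067],0,0.1],[[0.067,0.0376,-0.0067],0,0.1],[[0.067,0.0376,-0.0067],0,0.1],[[0.067,0.0376,-0.0067],0,0.1],[[0.067,0.0376,-0.0067],0,0.1],[[0.067,0.0376,-0.0067],0,0.1],[[0.067,0.0376,-0.0067],0,0.1],[[0.067,0.0376,-0.0067],0,0.1],[[0.067,0.0376,-0.0067],0,0.1],[[0,0,0],0,0.1]]'
cat >h.py <<'E'
from cell import manip
import cv2,numpy as np
def cloud(p):
  K=p["intrinsics"];v,u=np.mgrid[:384,:512];z=p["range_z"].astype(float)
  c=np.stack([(u-K[0,2])/K[0,0]*z,(v-K[1,2])/K[1,1]*z,z],-1)
  X=(c-p["t"])@p["R"];X[z<=0]=np.nan;return X
def todir(d,yaw):
  c,s=np.cos(yaw),np.sin(yaw);return np.array([c*d[0]+s*d[1],s*d[0]-c*d[1],-d[2]])
E
python3 - <<'E'
from h import *
p=manip.read_camera("wrist");cv2.imwrite("pics/w1.png",p["pixels"]);X=cloud(p)
np.savez("w1.npz",X=X,im=p["pixels"])
print(-p["R"].T@p["t"],p["R"].round(2).tolist(),manip.observe()["position"],manip.observe()["tcp_rot"])
for r in manip.regions_of("shaft",p): print(r["conf"],r["box"],np.nanmedian(X[r["pixels"]],axis=0))
E
```

```text
time: 1.73
position: [0.477, 0.2669, 0.2618]
tcp_rot: [-3.141, -0.002, -0.473]
contact_force: [0.1, 0.8, 0.3]
grip_width: 0.552
gripper_force: 0.0
[0.53783191 0.23625121 0.41678678] [[-0.46, -0.89, 0.0], [-0.86, 0.44, 0.25], [-0.22, 0.11, -0.97]] [0.47590509 0.26876947 0.26128738] [-3.14073636e+00 -5.87155235e-04 -4.71887310e-01]
0.86 [239.3, 157.2, 33.8, 42.8] [0.47753764 0.2662591  0.112802  ]
0.8 [162.3, 52.1, 60.9, 56.9] [0.58602283 0.27431883 0.14517292]
0.77 [266.7, 221.4, 22.0, 20.6] [0.3872429  0.27923438 0.04652437]
```

View pics/w1.png

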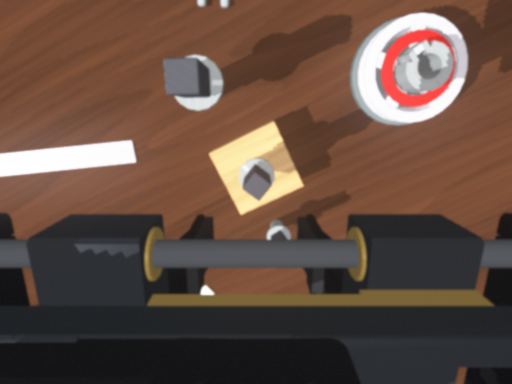

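The spindle in the block shows at (257,178), with the head square turned relative to the gripper. Next I fit the head square and look for the white mark on the collar.

```bash
python3 - <<'E'
from h import *
d=np.load("w1.npz");X=d["X"];im=d["im"]
near=np.hypot(X[...,0]-.475,X[...,1]-.27)<.035
for lo,hi in((.122,.135),(.07,.082)):
  P=X[near&(X[...,2]>lo)&(X[...,2]<hi)]
  r=cv2.minAreaRect((P[:,:2]*1000).astype(np.float32));print(len(P),P.mean(0),np.median(P[:,2]),r,cv2.minEnclosingCircle((P[:,:2]*1000).astype(np.float32)))
  hs=P[:,:2]
t=cv2.imread("pics/t.png");s=cv2.imread("pics/s.png")
o=np.zeros((600,800,3),np.uint8)
o[:400,:400]=cv2.resize(im[148:208,227:287],(400,400),interpolation=2)
o[:400,400:]=cv2.resize(s[230:270,340:380],(400,400),interpolation=2)
o[400:,:200]=cv2.resize(t[208:248,125:165],(200,200),interpolation=2)
o[400:,200:400]=cv2.resize(t[184:224,355:395],(200,200),interpolation=2)
o[400:,400:600]=cv2.resize(s[106:146,200:240],(200,200),interpolation=2)
cv2.imwrite("pics/c1.png",o)
E
```

```text
504 [0.4727979  0.26813492 0.12851219] 0.12869704329829676 ((472.0661315917969, 268.5201721191406), (22.170764923095703, 22.223602294921875), 25.457935333251953) ((472.2566223144531, 268.32537841796875), 14.620055198669434)
412 [0.48039231 0.2649512  0.0786092 ] 0.0786637757005603 ((477.0150451660156, 265.8101806640625), (40.66782760620117, 30.388978958129883), 65.73929595947266) ((472.1141357421875, 268.4694519042969), 20.79749870300293)
```

View pics/c1.png

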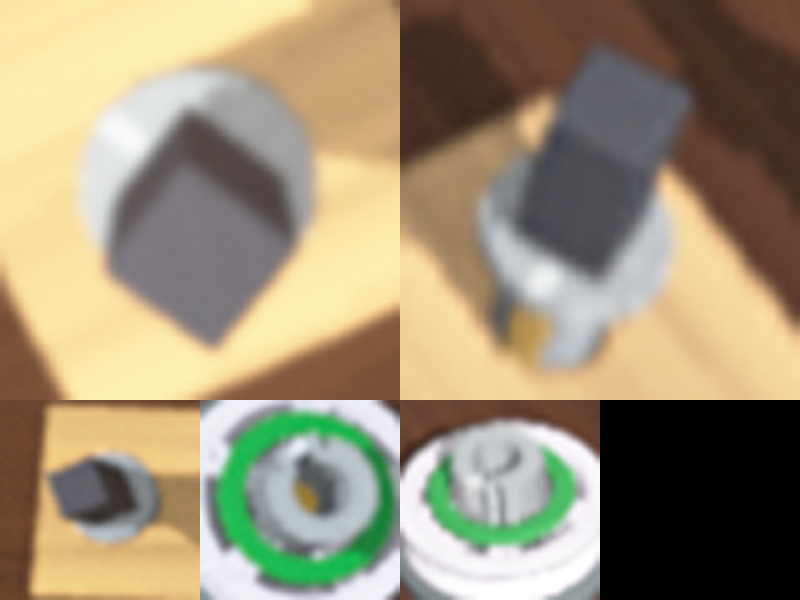

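Wrist crop: the white mark is at upper left (about (245,167) full frame), so the key points at about 25.5°. I'll grip with tool yaw at 25.5° so the key lies along tool +x. The green hub's paint mark is roughly on its +x, slightly +y side.

```bash
python3 -m jog '[[[0,0,0.01],-0.146,0.1],[[0,0,0.01],-0.146,0.1],[[0,0,0.01],-0.146,0.1],[[0,0,0.01],-0.146,0.1],[[0,0,0.01],-0.146,0.1],[[0,0,0.01],-0.146,0.1],[[0,0,0.01],-0.146,0.1],[[0,0,0.01],-0.146,0.1],[[0,0,0],0,0.1],[[0,0,0],0,0.1]]'
cat >>h.py <<'E'
def pose(n=6):
  # average of n readings; a camera call passes the time
  a=[]
  for _ in range(n):
    manip.read_camera("top");o=manip.observe();a.append(np.r_[o["position"],o["tcp_rot"][2],o["contact_force"],o["qpos"][5]])
  return np.mean(a,0)
E
python3 - <<'E'
from h import *
m=pose();print(m.round(4),todir(np.array([.472,.2685,.094])-m[:3],m[3])/.5,(m[3]-np.radians(25.46))/(np.pi/4))
E
```

```text
time: 2.67
position: [0.4737, 0.2722, 0.2204]
tcp_rot: [3.141, 0.001, 0.449]
contact_force: [0.5, 0.2, 0.5]
grip_width: 0.55
gripper_force: 0.0
[ 0.4742  0.2719  0.221   0.4496  0.3098  0.2066 -0.0984  1.2032] [-0.00697419  0.00410272  0.2539936 ] 0.006713433339006835
```

```bash
python3 -m jog '[[[-0.007,0.004,0],0.007,0.1],[[0,0,0.04],0,0.1],[[0,0,0.04],0,0.1],[[0,0,0.04],0,0.1],[[0,0,0.04],0,0.1],[[0,0,0.034],0,0.1],[[0,0,0.03],0,0.1],[[0,0,0.02],0,0.1],[[0,0,0.01],0,0.1],[[0,0,0],0,0.1]]' && python3 -m jog '[[[0,0,0],0,-1],[[0,0,0],0,-1],[[0,0,0],0,-1],[[0,0,0],0,-1],[[0,0,0],0,-1],[[0,0,0],0,-1],[[0,0,0],0,-1],[[0,0,0],0,-1],[[0,0,0],0,-1],[[0,0,0],0,-1]]'
```

```text
time: 3.8
position: [0.4717, 0.2675, 0.0929]
tcp_rot: [3.141, 0.002, 0.445]
contact_force: [-0.3, 0.9, 0.3]
grip_width: 0.55
gripper_force: 0.0
time: 4.63
position: [0.4723, 0.2683, 0.0942]
tcp_rot: [-3.142, -0.001, 0.445]
contact_force: [-1.0, 0.0, 5.3]
grip_width: 0.254
gripper_force: 30.0
```

```bash
python3 -m jog '[[[0,0,-0.01],0,-1],[[0,0,-0.03],0,-1],[[0,0,-0.045],0,-1],[[0,0,-0.05],0,-1],[[0,0,-0.05],0,-1],[[0,0,-0.04],0,-1],[[0,0,-0.02],0,-1],[[-0.01,0.02,-0.005],0,-1],[[-0.02,0.04,0],0,-1],[[-0.034,0.0677,0],0,-1]]' && python3 -m jog '[[[-0.034,0.0677,0],0,-1],[[-0.034,0.0677,0],0,-1],[[-0.034,0.0677,0],0,-1],[[-0.034,0.0677,0],0,-1],[[-0.034,0.0677,0],0,-1],[[-0.034,0.0677,0],0,-1],[[-0.034,0.0677,0],0,-1],[[-0.034,0.0677,0],0,-1],[[-0.034,0.0677,0],0,-1],[[-0.034,0.0677,0],0,-1]]' && python3 -m jog '[[[-0.034,0.0677,0],0,-1],[[-0.034,0.0677,0],0,-1],[[-0.024,0.048,0],0,-1],[[-0.012,0.024,0],0,-1],[[-0.004,0.008,0],0,-1],[[0,0,0],0,-1],[[0,0,0],0,-1],[[0,0,0],0,-1],[[0,0,0],0,-1],[[0,0,0],0,-1]]'
python3 - <<'E'
from h import *
p=manip.read_camera("wrist");X=cloud(p);np.savez("w2.npz",X=X,im=p["pixels"],R=p["R"],t=p["t"],K=p["intrinsics"]);cv2.imwrite("pics/w2.png",p["pixels"])
print(pose(4).round(4),-p["R"].T@p["t"])
for q in("ring_green","pulley_a","shaft"):
  for r in manip.regions_of(q,p): print(q,r["conf"],r["box"],np.nanmedian(X[r["pixels"]],axis=0))
E
```

```text
time: 5.47
position: [0.47, 0.197, 0.2167]
tcp_rot: [-3.141, 0.002, 0.448]
contact_force: [1.4, -0.2, -2.4]
grip_width: 0.252
gripper_force: 30.0
time: 6.3
position: [0.4606, -0.1839, 0.2166]
tcp_rot: [-3.139, 0.003, 0.444]
contact_force: [1.0, 0.5, -3.7]
grip_width: 0.255
gripper_force: 30.0
time: 7.13
position: [0.4608, -0.3015, 0.2189]
tcp_rot: [3.142, -0.0, 0.447]
contact_force: [0.4, 0.2, -2.5]
grip_width: 0.254
gripper_force: 30.0
[ 0.4607 -0.302   0.2189  0.4459 -0.0885 -0.0769 -3.5529  2.3028] [ 0.52262124 -0.2712418   0.37386242]Traceback (most recent call last):
  File "<stdin>", line 5, in <module>
ValueError: only the last four pictures can be asked about
```

View pics/w2.png

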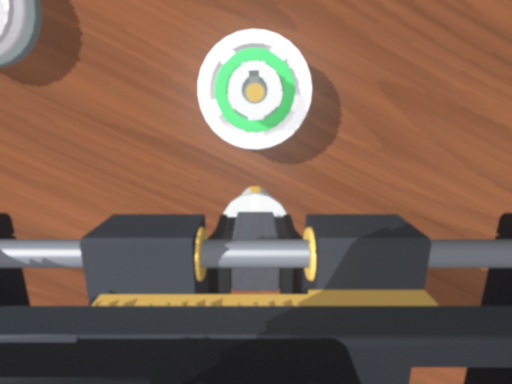

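Wrist view: green hub at (256,90), its keyway pointing up at (255,73). The held spindle shows its collar and key at (256,188), also pointing up.

```bash
python3 - <<'E'
from h import *
from scipy.optimize import least_squares
d=np.load("w2.npz");X=d["X"];im=d["im"]
def circ(P,r):
  # outline of the hull fitted by circle of radius r (robust)
  h=cv2.convexHull((P*1000).astype(np.float32))[:,0]
  f=least_squares(lambda c:np.hypot(*(h-c[:2]).T)-c[2],[*h.mean(0),r],loss="soft_l1");return f.x,len(h)
near=np.hypot(X[...,0]-.541,X[...,1]+.262)<.032
S=near&(X[...,2]>.065)&(X[...,2]<.075);P=X[S]
print(len(P),np.median(P[:,2]),circ(P[:,:2],25))
c=circ(P[:,:2],25)[0][:2]/1000
ring=X[(np.hypot(X[...,0]-.541,X[...,1]+.262)<.05)&(X[...,2]>.044)&(X[...,2]<.052)];print("ring",circ(ring[:,:2],42),len(ring))
# keyway: ray through the hub plane z=.07 for each pixel; dark/deep ones with r 14.5..18
K,R,t=d["K"],d["R"],d["t"];v,u=np.mgrid[:384,:512]
ray=np.stack([(u-K[0,2])/K[0,0],(v-K[1,2])/K[1,1],np.ones_like(u)],-1)@R;o=-R.T@t
G=o+ray*((np.median(P[:,2])-o[2])/ray[...,2])[...,None]
D=G[...,:2]-c;r=np.hypot(D[...,0],D[...,1]);a=np.degrees(np.arctan2(D[...,1],D[...,0]))
g=im.max(2).astype(float)
for lo,hi in((.0145,.0165),(.0155,.018)):
  print([(b,int(g[(r>lo)&(r<hi)&(a>=b)&(a<b+8)].mean())) for b in range(-40,90,8)])
w=(r>.014)&(r<.0185)&(abs(a-25)<60);wt=np.clip(150-g,0,None)*w;print("keyway angle",(a*wt).sum()/wt.sum(),im[w].min(0))
col=X[(X[...,2]>.198)&(X[...,2]<.209)&(np.hypot(X[...,0]-.46,X[...,1]+.302)<.03)]
print("collar",len(col),col[:,2].mean(),circ(col[:,:2],21)) 
h=(col[:,:2]-[.4607,-.302])@np.c_[[np.cos(.446),np.sin(.446)],[np.sin(.446),-np.cos(.446)]]
print("collar in tool",np.percentile(h,[0.5,50,99.5],axis=0).round(4).tolist())
# mark
cv2.imwrite("pics/c2.png",np.hstack([cv2.resize(im[25:155,190:320],(400,400),interpolation=2),cv2.resize(im[175:225,231:281],(400,400),interpolation=2)]))
E
```

```text
1579 0.07061891389830569 (array([ 539.04581418, -261.84328547,   25.25362702]), 41)
ring (array([ 543.60594038, -260.95988252,   47.04396375]), 22) 2869
[(-40, 252), (-32, 253), (-24, 253), (-16, 253), (-8, 253), (0, 244), (8, 166), (16, 150), (24, 150), (32, 153), (40, 205), (48, 251), (56, 253), (64, 253), (72, 253), (80, 253), (88, 253)]
[(-40, 253), (-32, 253), (-24, 253), (-16, 254), (-8, 253), (0, 249), (8, 204), (16, 201), (24, 203), (32, 181), (40, 220), (48, 252), (56, 252), (64, 252), (72, 253), (80, 253), (88, 253)]
keyway angle 26.37342333238031 [143 144 138]
collar 1027 0.20343011830917618 (array([ 461.42266962, -299.91978738,   19.70167991]), 19)
collar in tool [[0.0075, -0.0194], [0.0138, -0.0017], [0.0209, 0.0163]]
```

View pics/c2.png

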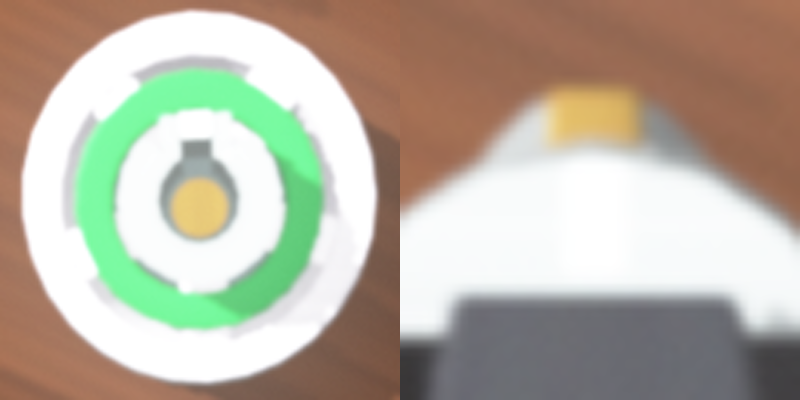

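Key and keyway agree within about 1°. Referring the hub to the collar as the same camera sees it, the move is +88 mm in tool x and about -0.5 mm in tool y.

```bash
python3 -m jog '[[[0.016,0,0],0,-1],[[0.03,-0.001,0],0,-1],[[0.04,0,0],0,-1],[[0.04,0,0],0,-1],[[0.03,0,0],0,-1],[[0.015,0,0.02],0,-1],[[0.005,0,0.04],0,-1],[[0,0,0.038],0,-1],[[0,0,0.02],0,-1],[[0,0,0],0,-1]]'
python3 - <<'E'
from h import *
m=pose(6);print(m.round(4))
h=np.array([.5390,-.2618]);print("to measured hub, tool mm",1000*todir(np.r_[h-m[:2],0],m[3]))
E
```

```text
time: 8.22
position: [0.5378, -0.2634, 0.156]
tcp_rot: [-3.136, 0.006, 0.445]
contact_force: [-1.5, 0.9, -3.1]
grip_width: 0.256
gripper_force: 30.0
[ 0.5402 -0.2645  0.1603  0.4451  0.1992 -0.2721 -3.1585  2.2018]
to measured hub, tool mm [ 0.10417665 -2.94577943 -0.        ]
```

```bash
python3 -m jog '[[[0,0,0.006],0,-1],[[0,0,0.006],0,-1],[[0,0,0.006],0,-1],[[0,0,0.006],0,-1],[[0,0,0.006],0,-1],[[0,0,0.006],0,-1],[[0,0,0.006],0,-1],[[0,0,0.006],0,-1],[[0,0,0],0,-1],[[0,0,0],0,-1]]'
python3 - <<'E'
from h import *
m=pose(6);print(m.round(4),todir(m[4:7],m[3]))
E
```

```text
time: 9.35
position: [0.5397, -0.2642, 0.1354]
tcp_rot: [-3.141, 0.0, 0.445]
contact_force: [0.7, -0.5, -3.4]
grip_width: 0.247
gripper_force: 30.0
[ 0.5398 -0.2642  0.1358  0.4451 -0.3139  0.4706 -3.3867  2.2019] [-0.08070622 -0.55985761  3.38670861]
```

The tip is 10 mm into the bore without any contact force, so I carry on to the key.

```bash
python3 -m jog '[[[0,0,0.006],0,-1],[[0,0,0.006],0,-1],[[0,0,0.006],0,-1],[[0,0,0.006],0,-1],[[0,0,0.004],0,-1],[[0,0,0.004],0,-1],[[0,0,0.004],0,-1],[[0,0,0],0,-1],[[0,0,0],0,-1],[[0,0,0],0,-1]]'
python3 - <<'E'
from h import *
m=pose(6);print(m.round(4),todir(m[4:7],m[3]))
E
```

```text
time: 10.48
position: [0.5393, -0.264, 0.1172]
tcp_rot: [-3.141, 0.001, 0.445]
contact_force: [-0.9, 1.1, -4.1]
grip_width: 0.25
gripper_force: 30.0
[ 0.5393 -0.264   0.1174  0.4449 -0.8815  2.1358 -4.7808  2.2019] [ 0.12351975 -2.30722636  4.78075905]
```

```bash
python3 -m jog '[[[0,-0.0008,0.004],0,-1],[[0,0,0.004],0,-1],[[0,0,0.004],0,-1],[[0,0,0.004],0,-1],[[0,0,0.004],0,-1],[[0,0,0.004],0,-1],[[0,0,0.004],0,-1],[[0,0,0.004],0,-1],[[0,0,0],0,-1],[[0,0,0],0,-1]]'
python3 - <<'E'
from h import *
m=pose(6);print(m.round(4),todir(m[4:7],m[3]),manip.observe()["moment"])
p=manip.read_camera("scene");cv2.imwrite("pics/f1.png",cv2.resize(p["pixels"][60:170,150:290],(700,550),interpolation=2))
E
```

```text
time: 11.62
position: [0.5396, -0.2638, 0.1016]
tcp_rot: [-3.141, 0.0, 0.445]
contact_force: [-1.7, 5.3, -1.8]
grip_width: 0.25
gripper_force: 30.0
[ 0.5396 -0.2638  0.1016  0.4451 -1.4677  4.2683 -1.4893  2.2014] [ 0.5128147  -4.48438838  1.48933723] [1.34198664 0.58946435 0.10477787]
```

View pics/f1.png

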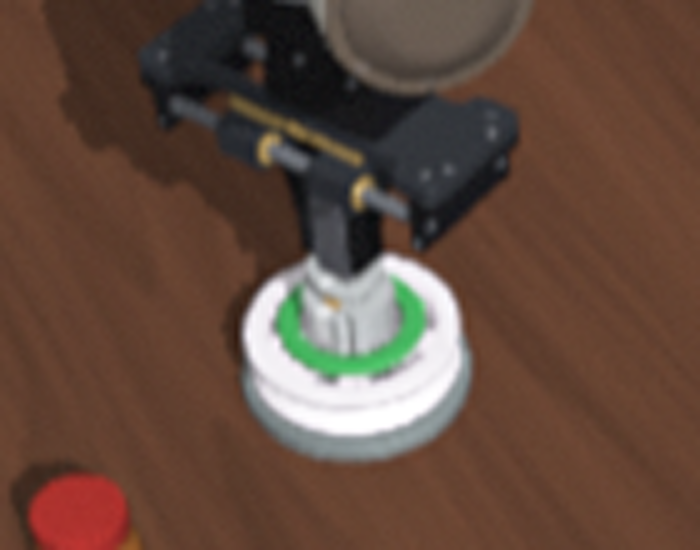

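The spindle is in the green-ringed hub, and the key shows in the gap at about (330,300) in the crop. The plunger is just touching. I ease the sideways load and push on towards flush.

```bash
python3 -m jog '[[[0,-0.001,0],0,-1],[[0,0,0.003],0,-1],[[0,0,0.003],0,-1],[[0,0,0.003],0,-1],[[0,0,0.003],0,-1],[[0,0,0.003],0,-1],[[0,0,0.002],0,-1],[[0,0,0],0,-1],[[0,0,0],0,-1],[[0,0,0],0,-1]]'
python3 - <<'E'
from h import *
m=pose(6);print(m.round(4),todir(m[4:7],m[3]),manip.observe()["moment"])
E
```

```text
time: 12.8
position: [0.5396, -0.2637, 0.0952]
tcp_rot: [3.14, -0.0, 0.446]
contact_force: [-4.5, 5.7, 7.8]
grip_width: 0.25
gripper_force: 30.0
[ 0.5396 -0.2637  0.0953  0.4459 -4.4596  5.0957  7.9502  2.2007] [-1.82617716 -6.52072388 -7.95021336] [1.72351833 1.49002658 0.09572135]
```

```bash
python3 -m jog '[[[-0.0006,-0.0014,0],0,-1],[[0,0,0.002],0,-1],[[0,0,0.002],0,-1],[[0,0,0.002],0,-1],[[0,0,0.002],0,-1],[[0,0,0.002],0,-1],[[0,0,0],0,-1],[[0,0,0],0,-1],[[0,0,0],0,-1],[[0,0,0],0,-1]]'
python3 - <<'E'
from h import *
m=pose(6);print(m.round(4),todir(m[4:7],m[3]),manip.observe()["moment"])
E
```

```text
time: 13.93
position: [0.5396, -0.2637, 0.0923]
tcp_rot: [3.138, -0.001, 0.447]
contact_force: [-6.5, 6.4, 15.7]
grip_width: 0.254
gripper_force: 30.0
[ 0.5396 -0.2636  0.0923  0.4466 -6.1184  6.0742 15.8688  2.1999] [ -2.89508239  -8.12089057 -15.86875356] [2.02695738 2.14755189 0.10019787]
```

```bash
python3 -m jog '[[[-0.001,-0.002,0],0,-1],[[0,0,0.002],0,-1],[[0,0,0.002],0,-1],[[0,0,0.001],0,-1],[[0,0,0],0,-1],[[0,0,0],0,-1],[[0,0,0],0,-1],[[0,0,0],0,-1],[[0,0,0],0,-1],[[0,0,0],0,-1]]'
python3 - <<'E'
from h import *
m=pose(6);print(m.round(4),todir(m[4:7],m[3]),manip.observe()["moment"])
p=manip.read_camera("scene");a=p["pixels"][95:150,190:260]
q=manip.read_camera("wrist");b=q["pixels"][100:300,156:356]
cv2.imwrite("pics/f2.png",np.hstack([cv2.resize(a,(400,314),interpolation=2),cv2.resize(b,(314,314))]))
X=cloud(q);c=np.array([.5396,-.2637]);r=np.hypot(X[...,0]-c[0],X[...,1]-c[1])
z=X[(r<.0205)&(X[...,2]<.09)][:,2];print("collar z",np.percentile(z,[5,50,95]),len(z))
X=cloud(p);r=np.hypot(X[...,0]-c[0],X[...,1]-c[1]);z=X[(r<.026)&(X[...,2]<.082)&(X[...,2]>.06)][:,2];print(np.histogram(z,np.arange(.06,.084,.002)))
E
```

```text
time: 15.07
position: [0.5396, -0.2635, 0.0922]
tcp_rot: [3.136, -0.002, 0.447]
contact_force: [-7.6, 7.3, 25.2]
grip_width: 0.252
gripper_force: 30.0
[ 0.5396 -0.2635  0.0922  0.4473 -8.0576  6.6075 24.8674  2.1988] [ -4.40670701  -9.44269661 -24.86744697] [2.25334594 2.82438573 0.02697545]
collar z [0.07081289 0.07708715 0.08825842] 1244
(array([ 5,  4, 10, 20, 12, 17, 22, 19,  7,  3,  5,  0]), array([0.06 , 0.062, 0.064, 0.066, 0.068, 0.07 , 0.072, 0.074, 0.076,
       0.078, 0.08 , 0.082, 0.084]))
```

View pics/f2.png

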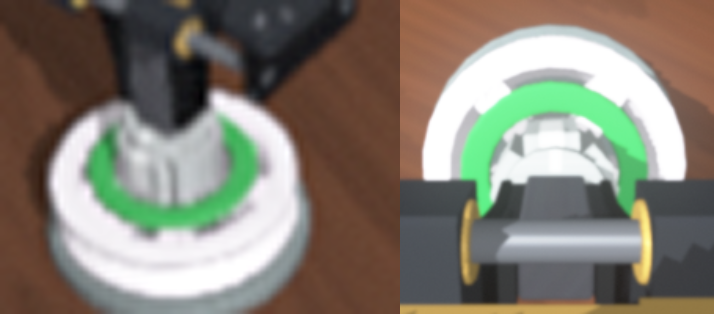

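The TCP stopped at 0.0922 m (0.092 m expected at home). The last push added 9 N with no motion, and the collar top is at about 0.077 m (0.076 m expected). The pictures show no brass between collar and hub, so it is seated and I hand in.

```bash
python3 -c "
from cell import manip
print(manip.hand_in())"
```

```text
the job is handed in; nothing more can be done
None
```

The spindle is keyed into the green-ringed pulley with its collar down on the hub. I handed the job in at about 15 s of the 48 s, still gripping it and pressing with about 25 N; no verdict came back.

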